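Sweep up spilled sugar lumps and hold the waste caddy open

TASK

Take the sweeper by its wooden grip and sweep the five spilled sugar lumps into the crumb pan, right past its sloping lip, without touching the sugar with your fingers; then stand the sweeper back on the worktop, clear of the pan, to free your hand. Now lift the sprung lid of the grey waste caddy by its black tab and finish while holding it open at 60 degrees from shut (give or take 6), so that I can tip the pan in with both hands: it springs shut if let go, so never let it slam. Leave the sugar jar, the tumbler and the little bitters bottle where they stand.

Things in the scene. Friction and masses are not known exactly. Their poses are not given: they have to be found in the camera images.
- crumb_pan: aluminium crumb pan (dustpan), 160 long (own x) x 180 wide, loose, 0.8 kg, flat on the worktop. Origin: centre of the underside, z up. Open mouth towards own -x; side walls 34 high, inner faces at y = +-87, falling to nothing at the lip; back wall 38 high at x = +77; loop handle back to x = +148
- pan_lip (a point): middle of the pan's lip, at x = -80, z = 0 in the pan's frame (same axes). From here the floor slopes up over 25 mm to a flat floor 4 thick; a tool pushed straight in along the pan's +x clears slope and floor if its foot is more than 5 above the worktop
- sweeper: worktop sweeper that stands by itself on its foot: black rubber foot 36 (own x) x 140 (own y) x 12 high, metal channel above it, two posts, and a wooden grip 24 (x) x 104 (y), from 46 to 78 above the underside; 0.2 to 0.35 kg. Starts beyond the lumps as seen from the pan. Origin: centre of the underside; z up. It pushes with its long sides (+x and -x faces, alike)
- sweeper_grip (a point): centre of the sweeper's wooden grip, 62 above its underside; pinch it across its own x (24 wide, flat sides)
- sugar_0: brown sugar lump 24 x 19 x 17 high, 12 g, on the white worktop in front of the pan's mouth (all five are alike, strewn 20 to 120 mm before the lip and within 45 mm of the pan's centre line); origin: centre of its underside as it starts
- sugar_1: brown sugar lump 24 x 19 x 17 high, 12 g, on the white worktop in front of the pan's mouth (all five are alike, strewn 20 to 120 mm before the lip and within 45 mm of the pan's centre line); origin: centre of its underside as it starts
- sugar_2: brown sugar lump 24 x 19 x 17 high, 12 g, on the white worktop in front of the pan's mouth (all five are alike, strewn 20 to 120 mm before the lip and within 45 mm of the pan's centre line); origin: centre of its underside as it starts
- sugar_3: brown sugar lump 24 x 19 x 17 high, 12 g, on the white worktop in front of the pan's mouth (all five are alike, strewn 20 to 120 mm before the lip and within 45 mm of the pan's centre line); origin: centre of its underside as it starts
- sugar_4: brown sugar lump 24 x 19 x 17 high, 12 g, on the white worktop in front of the pan's mouth (all five are alike, strewn 20 to 120 mm before the lip and within 45 mm of the pan's centre line); origin: centre of its underside as it starts
- caddy: grey food-waste caddy, open steel box 140 (own x) x 190 (own y) x 100 high with a black liner, fixed to the worktop; origin: centre of the underside; its front faces its own -x. The lid is hinged along the back, the axis parallel to own y at x = +74, z = 105 (from the caddy's origin)
- lid_hinge (a point): middle of the lid's hinge axis. The steel lid is 150 x 200 x 6 with a 14 deep turned-down front lip; shut, its axes are the caddy's and it reaches to x = -150 from here. Opening turns it about its own +y, so that the front goes up and back over the hinge
- caddy_lid (a joint): angle of the lid in rad: 0 shut, grows as the front edge rises, 1.047 = 60 degrees, stop at 1.65. Gravity and a spring shut it at every angle (0.45 to 0.7 N m about the hinge, so about 3 to 4 N at the tab)
- lid_tab (a point): where to hold the lid: on the black thumb tab, 26 wide (own y), 12 thick, that stands 48 out from the middle of the lid's front edge, in the plane of the lid. This point is 32 out from the edge, 182 from the hinge axis; axes those of the lid. Pinched across its width (own y) it can turn between the pads as the lid swings
- lid_front (a point): middle of the lid's front edge, 150 from the hinge axis
- sugar_jar: bystander: clear jar of white sugar with a white lid, 92 across, 167 high; origin: centre of the underside
- tumbler: bystander: clear glass tumbler, 81 across, 91 high; origin: centre of the underside
- bitters: bystander: small yellow-capped bottle, 48 across, 152 high; origin: centre of the underside

How it is judged:
On the way, in this order (a step that is already met when the one before it is completed fails the run):
1. all five lumps are in the crumb pan, past its lip, while the gripper still holds the sweeper (x of sugar_0 in the frame of crumb_pan between -0.05 and 0.08 m and y of sugar_0 in the frame of crumb_pan between -0.09 and 0.09 m and z of sugar_0 in the frame of crumb_pan between -0.002 and 0.05 m and x of sugar_1 in the frame of crumb_pan between -0.05 and 0.08 m and y of sugar_1 in the frame of crumb_pan between -0.09 and 0.09 m and z of sugar_1 in the frame of crumb_pan between -0.002 and 0.05 m and x of sugar_2 in the frame of crumb_pan between -0.05 and 0.08 m and y of sugar_2 in the frame of crumb_pan between -0.09 and 0.09 m and z of sugar_2 in the frame of crumb_pan between -0.002 and 0.05 m and x of sugar_3 in the frame of crumb_pan between -0.05 and 0.08 m and y of sugar_3 in the frame of crumb_pan between -0.09 and 0.09 m and z of sugar_3 in the frame of crumb_pan between -0.002 and 0.05 m and x of sugar_4 in the frame of crumb_pan between -0.05 and 0.08 m and y of sugar_4 in the frame of crumb_pan between -0.09 and 0.09 m and z of sugar_4 in the frame of crumb_pan between -0.002 and 0.05 m and contact force between the fingers and sweeper above 1 N), for 0.2 s.
2. the sweeper stands on the worktop, let go, clear of the pan and the caddy (contact force between the fingers and sweeper below 0.1 N and angle between sweeper's own z axis and vertical below 0.1 rad and height (world z) of sweeper between -0.006 and 0.006 m and linear speed of sweeper below 0.03 m/s and contact force between sweeper and crumb_pan below 0.1 N and contact force between sweeper and caddy below 0.1 N), for 0.2 s.
At the end, for the whole second after the job is handed in: The fingers hold the caddy's lid still at 60 degrees (53 to 67) with over 1 N, nothing else carrying it; all five lumps lie in the flat-standing pan, over 30 mm inside its mouth; the sweeper stands upright on the worktop, released, touching neither pan nor caddy (all of step 2 and value of joint caddy_lid between 0.925 and 1.169 rad and velocity of joint caddy_lid between -0.15 and 0.15 rad/s and contact force between the fingers and caddy_lid above 1 N and angle between crumb_pan's own z axis and vertical below 0.1 rad and height (world z) of crumb_pan below 0.01 m and contact force between caddy_lid and sugar_0 below 0.2 N and contact force between caddy_lid and sugar_1 below 0.2 N and contact force between caddy_lid and sugar_2 below 0.2 N and contact force between caddy_lid and sugar_3 below 0.2 N and contact force between caddy_lid and sugar_4 below 0.2 N and contact force between caddy_lid and sweeper below 0.2 N and contact force between caddy_lid and crumb_pan below 0.2 N and contact force between caddy_lid and sugar_jar below 0.2 N and contact force between caddy_lid and tumbler below 0.2 N and contact force between caddy_lid and bitters below 0.2 N and x of sugar_0 in the frame of crumb_pan between -0.05 and 0.08 m and y of sugar_0 in the frame of crumb_pan between -0.09 and 0.09 m and z of sugar_0 in the frame of crumb_pan between -0.002 and 0.05 m and x of sugar_1 in the frame of crumb_pan between -0.05 and 0.08 m and y of sugar_1 in the frame of crumb_pan between -0.09 and 0.09 m and z of sugar_1 in the frame of crumb_pan between -0.002 and 0.05 m and x of sugar_2 in the frame of crumb_pan between -0.05 and 0.08 m and y of sugar_2 in the frame of crumb_pan between -0.09 and 0.09 m and z of sugar_2 in the frame of crumb_pan between -0.002 and 0.05 m and x of sugar_3 in the frame of crumb_pan between -0.05 and 0.08 m and y of sugar_3 in the frame of crumb_pan between -0.09 and 0.09 m and z of sugar_3 in the frame of crumb_pan between -0.002 and 0.05 m and x of sugar_4 in the frame of crumb_pan between -0.05 and 0.08 m and y of sugar_4 in the frame of crumb_pan between -0.09 and 0.09 m and z of sugar_4 in the frame of crumb_pan between -0.002 and 0.05 m); the arm keeps its last pose, push and grip.
It fails at once if the fingers touch a sugar lump (contact force between the fingers and sugar_0 above 0.5 N or contact force between the fingers and sugar_1 above 0.5 N or contact force between the fingers and sugar_2 above 0.5 N or contact force between the fingers and sugar_3 above 0.5 N or contact force between the fingers and sugar_4 above 0.5 N).
It fails at once if the lid is let go and slams shut (faster than 3 rad/s) (velocity of joint caddy_lid below -3 rad/s).
It fails at once if a bystander is shoved or tipped (over 30 mm or 0.3 rad) (distance of any of sugar_jar, tumbler, bitters from where it was at the start of the episode above 0.03 m or angle between any of sugar_jar, tumbler, bitters's own z axis and vertical above 0.3 rad).
It also fails if it takes over 58 s, if anything falls off the work surface, if the arm or the gripper's body presses on something with over 40 N, if the wrist force passes 120 N, or if a joint passes its speed limit or range.

ROBOT

A 6-joint arm with a two-finger parallel gripper is mounted at the origin on a cart in front of the work surface, level with it; the furniture and walls round the work are solid. World frame = base frame: x ahead of the robot, y to its left, z up, the work surface at z = 0. Lengths are in m, angles in rad, forces in N, time in s.
With the tool pointing down it reaches from about 0.25 to 0.775 m from the base axis. Payload 4 kg.
Tool frame: the origin (TCP) lies at the very end of the fingers, on their centre line; the grasp point (between the pads) lies 19 mm behind it (robot.hold_point_z is the distance from the TCP to the grasp point, in m); z points along the fingers, y is the line along which they close (so a half turn about z gives the same grasp; the last joint's range is limited). The gripper opens to 94 mm and grips with 3 to 60 N. Pads are 16 mm wide; open, the fingers measure 119 mm over their backs; the gripper's body (75 mm by 177 mm) begins 78 mm behind the grasp point.
Start: joints at [-0.103, 0.087, 1.371, -0, 1.684, -0.103], TCP at [0.55, -0, 0.206] pointing down, gripper open.
Joint ranges: [-3.1, 3.1], [-0.76, 2.03], [0.27, 2.55], [-1.08, 4.22], [0.17, 2.65], [-2.57, 2.57]. Speed limits (rad/s): [2.79, 2.79, 3.14, 3.14, 3.14, 3.14].

INTERFACE

Orientations are given as [roll, pitch, yaw] about the fixed x, y, z axes, in that order (R = Rz(yaw) Ry(pitch) Rx(roll)).
In Python, from bench import robot gives the robot as it stands.
- The arm moves only by the tool carry_out, never from a script. Its argument "steps" is a list of rows, each a list of 3 entries, a list of its own where there are three numbers: the shift along the tool's x, y, z in m, then the turn about the tool's z in units of 10 degrees (1.0 is 10 degrees), then the closure, from -1 (fully open) to 1 (shut). In form: [[[tx, ty, tz], roll, jaw], ...]. A call has 1 to 10 rows; each row is the pose to reach, as a shift and turn from the pose commanded when the call began, along the tool's axes at that moment; what a row does not reach only later rows make up. A row lasts 1/8 s, in which the tool goes at most 62.5 mm and 10.7 degrees, less where a joint would pass 70% of its speed; a pose out of reach is approached as far as the arm can. A call with a gripper value outside its range is refused whole. The fingers move at their own pace and stop on an object; the grip force is fixed at half the most. Time passes only in rows, so rows that repeat a pose let the fingers close. It gives the time, the measured TCP pose, the force, the opening and the grip force at its end, in the units of the state.
- robot.get_obs(): the state, without advancing time (a new reading comes with each control period).
- robot.snapshot(name): name is "scene" or "side" or "wrist"; returns a dict with "image" (400x640x3 uint8, red, green, blue), "z_map" (400x640 float32, m along the optical axis (not along the pixel's ray), 0 where there is no reading), "mtx" (3x3 intrinsics, pixels), "D" ([k1, k2, p1, p2, k3] as OpenCV has them; the pictures are not rectified), "R" (3x3) and "t" (3): a world point X has camera coordinates R X + t. Camera axes: x right, y down, z forward; pixel columns grow to the right and rows downward; lengths in m; the calibration is good to about 2 mm. A picture is of the moment at which its call begins.
- robot.close_job(): hands the job in; it is judged then, once.
The state is a dict: "time": time; "joint_positions": joint angles; "qvel": joint speeds; "joint_torque": joint torques, N m; "tool_pos": TCP position; "ee_rot": TCP orientation; "wrist_force": force on the tool from outside, world axes, zero at the start; "wrist_torque": the same for the moment, N m; "width": finger opening in m; "finger_force": force on a finger pad.
Only numpy, scipy, OpenCV 4.12 (cv2) and the standard library are available. Lean on these libraries where they do the work, as an engineer would, in place of code of your own. Each camera call takes 0.05 s, during which the arm holds its last target. There are 200 camera calls.

## Working session

There is one attempt and no reset: what is moved stays moved. The work goes in short steps, Python scripts to look and compute and a tool call to move; the robot and the scene stay as the last step left them, time stands still between calls to the robot, and variables do not carry over. Pictures are saved under pics/ and viewed, at most 10 in all, crops included, and the job is handed in when it is done.

Besides the shell and the picture viewer there is one more tool, called as name(argument=value, ...), one argument or row to a line, values as JSON. carry_out: Moves the arm, as the interface text tells. Its arguments: {"type":"object","properties":{"steps":{"type":"array","items":{"type":"array"}}},"required":["steps"]}

```bash
mkdir -p pics; ls
cat > h.py <<'E'
import numpy as np, cv2
from bench import robot
def snap(n,fn=None):
    s=robot.snapshot(n)
    if fn: cv2.imwrite('pics/'+fn,s['image'][:,:,::-1])
    return s
def cloud(s):
    "world point per pixel from the depth map"
    h,w=s['z_map'].shape
    u,v=np.meshgrid(np.arange(w),np.arange(h))
    p=cv2.undistortPoints(np.stack([u,v],-1).reshape(-1,1,2).astype(np.float64),s['mtx'],s['D']).reshape(h,w,2)
    z=s['z_map'][...,None]
    X=np.concatenate([p*z,z],-1)
    W=(X-s['t'])@s['R']
    W[s['z_map']<=0]=np.nan
    return W
E
python3 - <<'E'
from h import *
for n in('scene','side','wrist'):
    s=snap(n,n+'0.png'); np.savez('/tmp/'+n+'0.npz',**s)
    print(n,-s['R'].T@s['t'],s['R'][2],(s['z_map']>0).mean())
o=robot.get_obs();print(o)
E
```

```text
pics
scene [-0.37124939  0.95245898  0.87525898] [ 0.60646397 -0.61269851 -0.50675634] 0.98695703125
side [-0.01659421 -1.08246475  0.96076047] [ 0.38660085  0.718769   -0.57785025] 0.9963125
wrist [0.55152227 0.07616745 0.38282958] [-0.00149368 -0.25789457 -0.96617191] 0.99596484375
{'time': 0.15, 'joint_positions': array([-1.03111912e-01,  8.77869731e-02,  1.37184778e+00, -5.95755302e-06,
        1.68359107e+00, -1.03091406e-01]), 'qvel': array([-0.00048996, -0.00274475, -0.00505316,  0.00188665, -0.00267211,
        0.00074962]), 'joint_torque': array([ 1.24418581e-03, -3.40636396e+01, -3.02795255e+01,  7.18983379e-02,
        3.04441026e-02, -1.11468453e-04]), 'tool_pos': array([5.49601212e-01, 2.80087985e-05, 2.04602188e-01]), 'ee_rot': array([-3.13996755e+00, -1.62178139e-04,  1.57077502e+00]), 'wrist_force': array([0.17904678, 0.01068177, 0.23299229]), 'wrist_torque': array([ 0.05495543, -0.00301392,  0.01471527]), 'finger_force': 0.0, 'width': 0.09385927235411554}
```

View pics/scene0.png

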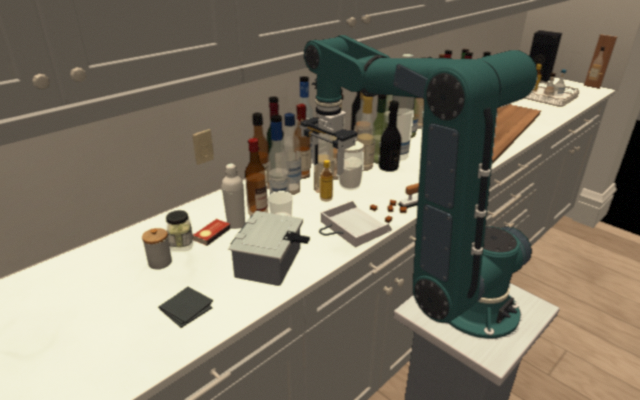

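View pics/side0.png

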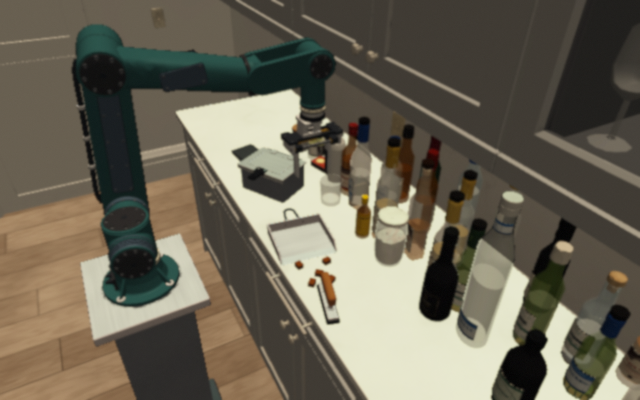

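View pics/wrist0.png

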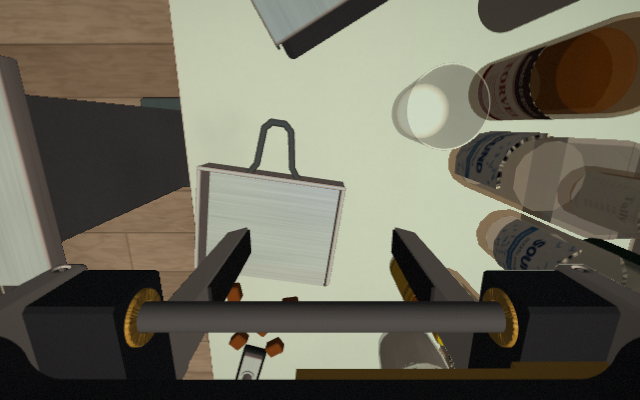

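The views show: the pan at scene (355,222) and side (302,238); lumps and sweeper at side (325,285), the wooden grip at (327,285); the caddy at side (272,172), with its tab near side (256,150) and scene (298,237). Jar, tumbler and bitters stand behind at side (391,235), (331,190) and (363,215). Next I'll make an orthographic map from depth.

Run:
```python
from h import *
# ortho map: 1 px = 1 mm*? x:0.25..0.80 (up), y:0.45..-0.35 (right = -y)
canv=[]
def ortho(names,zmax):
    img=np.zeros((560,800,3),np.uint8); zb=np.full((560,800),-9.)
    for n in names:
        s=dict(np.load(f'/tmp/{n}0.npz')); W=cloud(s)
        m=np.isfinite(W[...,2])&(W[...,2]<zmax)&(W[...,2]>-.02)
        P=W[m];C=s['image'][m][:,::-1]
        r=((.82-P[:,0])*1000).astype(int);c=((.45-P[:,1])*1000).astype(int)
        k=(r>=0)&(r<560)&(c>=0)&(c<800)
        o=np.argsort(P[k,2])
        for i in o:
            rr,cc=r[k][i],c[k][i]
            img[rr-1:rr+2,cc-1:cc+2]=C[k][i]
    return img
img=ortho(['scene','side'],.19)
for x in range(3,9): cv2.line(img,(0,820-100*x),(8,820-100*x),(0,0,255),2)
for y in range(-3,5): cv2.line(img,(450-100*y,0),(450-100*y,8),(0,0,255),2)
cv2.imwrite('pics/ortho.png',img)
# colour blobs
for n in('scene','side','wrist'):
    s=dict(np.load(f'/tmp/{n}0.npz')); W=cloud(s)
    hsv=cv2.cvtColor(s['image'],cv2.COLOR_RGB2HSV)
    m=((hsv[...,0]<16)&(hsv[...,1]>120)&(hsv[...,2]>60)&(W[...,2]<.1)&(W[...,2]>-.01)&(W[...,0]>.2)&(W[...,0]<.62)&(W[...,1]<.0)&(W[...,1]>-.4)).astype(np.uint8)
    k,l,st,ce=cv2.connectedComponentsWithStats(m)
    for i in range(1,k):
        if st[i,4]>8:
            P=W[l==i]; print(n,ce[i].round(),st[i,4],np.median(P,0).round(3),P.min(0).round(3),P.max(0).round(3))
```

```text
scene [412. 189.] 83 [ 0.425 -0.298  0.07 ] [ 0.417 -0.323  0.052] [ 0.438 -0.276  0.084]
scene [391. 205.] 37 [ 0.46  -0.232  0.017] [ 0.442 -0.262  0.007] [ 0.477 -0.209  0.023]
scene [373. 207.] 20 [ 0.497 -0.18   0.016] [ 0.49  -0.191  0.009] [ 0.505 -0.174  0.019]
scene [403. 208.] 32 [ 0.419 -0.244  0.016] [ 0.409 -0.273  0.004] [ 0.438 -0.231  0.023]
scene [388. 219.] 20 [ 0.415 -0.157  0.015] [ 0.407 -0.166  0.008] [ 0.421 -0.15   0.022]
side [326. 260.] 32 [ 0.501 -0.189  0.016] [ 0.491 -0.197  0.008] [ 0.51  -0.181  0.021]
side [299. 264.] 30 [ 0.419 -0.169  0.016] [ 0.411 -0.177  0.012] [ 0.429 -0.157  0.022]
side [327. 285.] 314 [ 0.424 -0.33   0.076] [ 0.401 -0.384  0.008] [ 0.485 -0.212  0.082]
side [311. 282.] 35 [ 0.42  -0.248  0.017] [ 0.409 -0.259  0.01 ] [ 0.43  -0.238  0.021]
wrist [234. 295.] 143 [ 0.426 -0.161  0.016] [ 0.416 -0.17   0.012] [ 0.433 -0.149  0.018]
wrist [262. 334.] 19 [ 0.463 -0.227  0.017] [ 0.457 -0.23   0.015] [ 0.467 -0.225  0.018]
wrist [238. 342.] 152 [ 0.426 -0.241  0.016] [ 0.413 -0.254  0.013] [ 0.438 -0.23   0.018]
wrist [274. 349.] 151 [ 0.48  -0.255  0.016] [ 0.466 -0.267  0.011] [ 0.492 -0.244  0.018]
```

View pics/ortho.png

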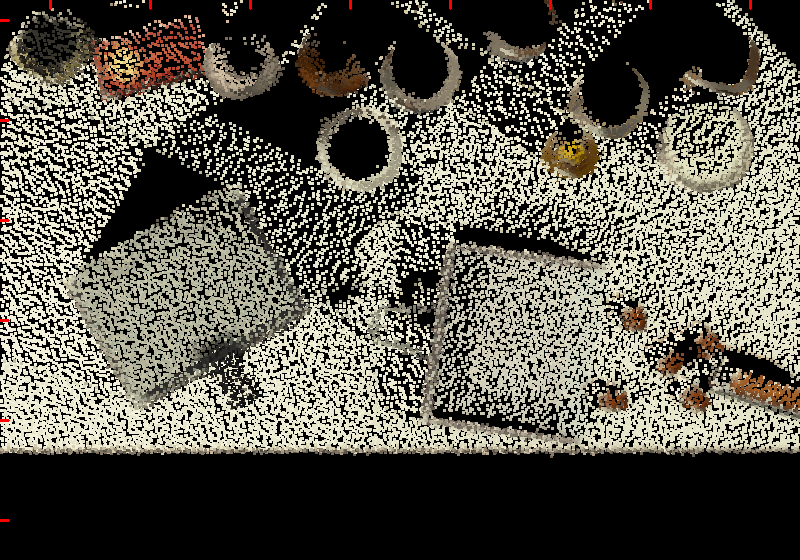

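The map uses x = 0.82 − row/1000 and y = 0.45 − col/1000. It shows the pan with its mouth to the right (back corners (455,242) and (430,420)), and the caddy lid corners (305,310) and (140,408) with the tab at (235,385). The sweeper lies end-on to the lumps, from (725,375) rightward. Now I'll fit these precisely.

Run:
```python
from h import *
Ws=[];Cs=[]
for n in('scene','side','wrist'):
    s=dict(np.load(f'/tmp/{n}0.npz')); W=cloud(s)
    for nm,box,z in(('pan',(.36,.62,-.18,.06),(.022,.045)),('lid',(.38,.70,.12,.42),(.097,.125)),('table',(.4,.6,-.3,0.0),(-.02,.003))):
        m=(W[...,0]>box[0])&(W[...,0]<box[1])&(W[...,1]>box[2])&(W[...,1]<box[3])&(W[...,2]>z[0])&(W[...,2]<z[1])
        if m.sum()<30: continue
        P=W[m]
        if nm=='table': print(n,'table z',np.median(P[:,2]));continue
        r=cv2.minAreaRect(P[:,:2].astype(np.float32)); print(n,nm,m.sum(),np.round(r[0],4),np.round(r[1],4),r[2],np.median(P[:,2]))
        if nm=='lid':
            hsv=cv2.cvtColor(s['image'],cv2.COLOR_RGB2HSV); t=m&(hsv[...,2]<60)
            if t.sum()>10: print('  tab',t.sum(),W[t].mean(0).round(3),W[t].min(0).round(3),W[t].max(0).round(3))
            L=m&(hsv[...,2]>90); r=cv2.minAreaRect(W[L][:,:2].astype(np.float32)); print('  light',L.sum(),np.round(r[0],4),np.round(r[1],4),r[2])
    m=(W[...,0]>.3)&(W[...,0]<.55)&(W[...,1]<-.27)&(W[...,1]>-.5)
    for z in((.055,.09),(.004,.04)):
        k=m&(W[...,2]>z[0])&(W[...,2]<z[1])
        if k.sum()>20:
            r=cv2.minAreaRect(W[k][:,:2].astype(np.float32)); print(n,'sweeper',z,k.sum(),np.round(r[0],4),np.round(r[1],4),r[2],np.percentile(W[k][:,2],95))
```

```text
scene pan 583 [ 0.4779 -0.0523] [0.2314 0.1881] 82.14949798583984 0.03171928695734808
scene lid 2526 [0.5064 0.2544] [0.2041 0.2078] 27.66957664489746 0.11085169330498557
  tab 145 [0.444 0.224 0.111] [0.413 0.202 0.101] [0.481 0.244 0.118]
  light 2298 [0.5065 0.2544] [0.204  0.2078] 27.669578552246094
scene table z 0.001211247776046892
scene sweeper (0.055, 0.09) 112 [ 0.432  -0.3012] [0.0521 0.026 ] 75.53052520751953 0.08143210625463308
scene sweeper (0.004, 0.04) 205 [ 0.4798 -0.3795] [0.1383 0.2191] 0.7856325507164001 0.028870317373825338
side pan 452 [ 0.4812 -0.0356] [0.1959 0.1826] 81.27561950683594 0.03220245460191063
side lid 1339 [0.5045 0.2521] [0.2046 0.2036] 29.15930938720703 0.10957119925431279
  tab 120 [0.445 0.215 0.109] [0.414 0.189 0.098] [0.476 0.253 0.116]
  light 1144 [0.5244 0.2632] [0.1589 0.2036] 29.15930938720703
side table z 0.00030049536198350666
side sweeper (0.055, 0.09) 325 [ 0.4241 -0.3333] [0.1029 0.0244] 73.35752868652344 0.079419215061984
side sweeper (0.004, 0.04) 479 [ 0.4598 -0.3854] [0.1767 0.2289] 0.24072635173797607 0.025485392224515315
wrist pan 2419 [ 0.4839 -0.032 ] [0.1903 0.1821] 81.74064636230469 0.035757221995245156
wrist lid 2307 [0.5322 0.1598] [0.0345 0.0814] 89.9763412475586 0.10763342527326361
  light 2270 [0.5316 0.1598] [0.0341 0.0805] 89.68751525878906
wrist table z -5.082250368564184e-05
wrist sweeper (0.004, 0.04) 491 [ 0.4435 -0.2934] [0.0628 0.0453] 72.8570556640625 0.028238863457086295
```

carry_out(
  steps=[
    [[-0.03,-0.01,0],0.3,-1],
    [[-0.08,-0.03,0],0.8,-1],
    [[-0.135,-0.05,0],1.2,-1],
    [[-0.19,-0.07,0],1.66,-1],
    [[-0.24,-0.09,0],1.66,-1],
    [[-0.29,-0.11,0],1.66,-1],
    [[-0.32,-0.12,0.02],1.66,-1],
    [[-0.333,-0.126,0.04],1.66,-1],
    [[-0.333,-0.126,0.05],1.66,-1],
    [[-0.333,-0.126,0.05],1.66,-1],
  ],
)

```text
time: 1.4
tool_pos: [0.4239, -0.332, 0.1545]
ee_rot: [-3.14, -0.001, 1.282]
wrist_force: [0.1, -0.3, 0.5]
width: 0.094
finger_force: 0.0
```

Run:
```python
from h import *
o=robot.get_obs();print(o['time'],o['tool_pos'],o['ee_rot'])
for n in('wrist','side'):
    s=snap(n,n+'1.png'); W=cloud(s)
    m=(W[...,0]>.3)&(W[...,0]<.55)&(W[...,1]<-.25)&(W[...,1]>-.42)&(W[...,2]>.06)&(W[...,2]<.09)
    print(n,m.sum())
    if m.sum()>20:
        r=cv2.minAreaRect(W[m][:,:2].astype(np.float32)); print(np.round(r[0],4),np.round(r[1],4),r[2],np.percentile(W[m][:,2],[50,95]))
```

```text
1.4 [ 0.42385092 -0.33202648  0.15453758] [-3.13986812e+00 -1.45273040e-03  1.28153650e+00]
wrist 2653
[ 0.4281 -0.3277] [0.1012 0.0239] 72.96143341064453 [0.0761086  0.07793655]
side 305
[ 0.4244 -0.3331] [0.1021 0.0245] 72.68343353271484 [0.07613106 0.08030016]
```

View pics/wrist1.png

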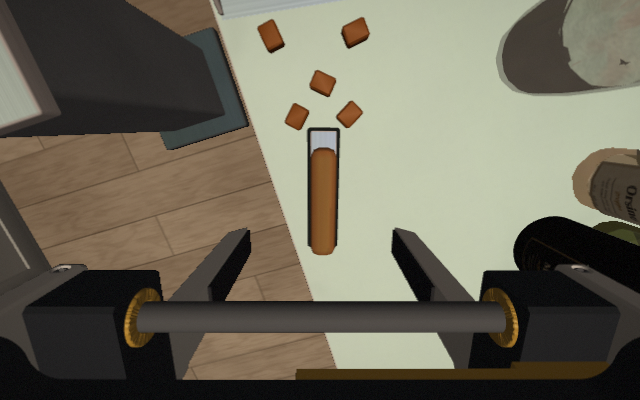

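The view has the grip centred and parallel between the fingers (col 323), with the five lumps beyond its end at (297,116), (349,114), (322,83), (271,36) and (355,32). I'll descend and grip.

carry_out(
  steps=[
    [[0.003,0,0.04],0,-1],
    [[0.003,0,0.08],0,-1],
    [[0.003,0,0.105],0,-1],
    [[0.003,0,0.111],0,-1],
    [[0.003,0,0.111],0,-1],
    [[0.003,0,0.111],0,1],
    [[0.003,0,0.111],0,1],
    [[0.003,0,0.111],0,1],
    [[0.003,0,0.111],0,1],
    [[0.003,0,0.111],0,1],
  ],
)

```text
time: 2.75
tool_pos: [0.4249, -0.3301, 0.0445]
ee_rot: [3.141, -0.0, 1.281]
wrist_force: [-0.2, 0.0, 0.2]
width: 0.0473
finger_force: 0.0
```

carry_out(
  steps=[
    [[0,0,0],0,1],
    [[0,0,0],0,1],
    [[0,0,0],0,1],
    [[0,0,0],0,1],
    [[0,0,0],0,1],
  ],
)

```text
time: 3.38
tool_pos: [0.425, -0.3302, 0.0445]
ee_rot: [3.141, -0.0, 1.281]
wrist_force: [0.3, -0.1, -0.9]
width: 0.024
finger_force: 30.0
```

carry_out(
  steps=[
    [[0,0,-0.03],0,1],
    [[0,0,-0.06],0.5,1],
    [[0,0,-0.06],1.5,1],
    [[0.005,0.002,-0.06],2.5,1],
    [[0.01,0.004,-0.06],3.5,1],
    [[0.015,0.006,-0.06],4.5,1],
    [[0.02,0.008,-0.06],5.5,1],
    [[0.025,0.01,-0.06],6.5,1],
    [[0.025,0.01,-0.06],7.5,1],
    [[0.025,0.01,-0.06],8.2,1],
  ],
)

```text
time: 4.62
tool_pos: [0.441, -0.3085, 0.1035]
ee_rot: [-3.14, 0.002, -0.154]
wrist_force: [0.0, 0.0, -2.3]
width: 0.0239
finger_force: 30.0
```

Run:
```python
from h import *
o=robot.get_obs();print(o['time'],o['tool_pos'],o['ee_rot'],o['finger_force'],o['joint_positions'])
s=snap('side','side2.png'); W=cloud(s)
m=(W[...,0]>.3)&(W[...,0]<.6)&(W[...,1]<-.25)&(W[...,1]>-.42)&(W[...,2]>.05)&(W[...,2]<.095)
r=cv2.minAreaRect(W[m][:,:2].astype(np.float32)); print(m.sum(),np.round(r[0],4),np.round(r[1],4),r[2])
s=snap('wrist','wrist2.png'); W=cloud(s)
m=(W[...,0]>.36)&(W[...,0]<.62)&(W[...,1]<.1)&(W[...,1]>-.18)&(W[...,2]>.022)&(W[...,2]<.045)
r=cv2.minAreaRect(W[m][:,:2].astype(np.float32)); print(m.sum(),np.round(r[0],4),np.round(r[1],4),r[2])
```

```text
4.625 [ 0.44098307 -0.30845933  0.10349143] [-3.14043836e+00  1.99260036e-03 -1.54302776e-01] 29.98859167098999 [-7.15691407e-01  1.05292681e-01  1.55504152e+00 -8.39779801e-05
  1.48355972e+00  1.00941626e+00]
666 [ 0.4384 -0.3101] [0.0404 0.1386] 81.03801727294922
1254 [ 0.4814 -0.0605] [0.1449 0.1821] 80.40840911865234
```

View pics/wrist2.png

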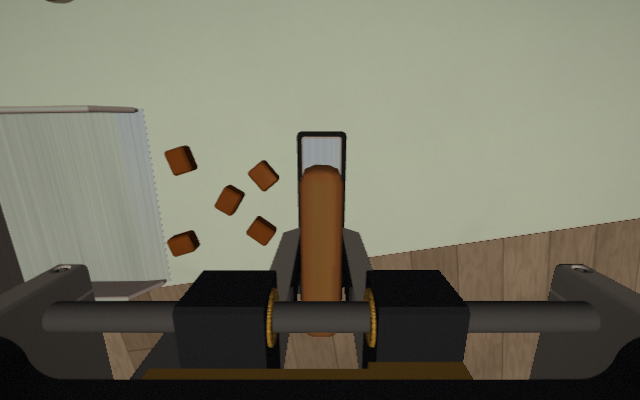

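The pan's far wall runs along row 108, parallel to the sweep direction, and its lip is at col ~160. The lumps lie between cols 165 and 278, and the sweeper spans col 298–345 beyond them. I'll lower to 7 mm foot clearance and sweep along tool −y.

carry_out(
  steps=[
    [[0.001,0,0.03],0,1],
    [[0.002,0,0.05],0,1],
    [[0.002,0,0.052],0,1],
    [[0.002,-0.01,0.052],0,1],
    [[0.002,-0.025,0.052],0,1],
    [[0.002,-0.04,0.052],0,1],
    [[0.002,-0.055,0.052],0,1],
    [[0.002,-0.07,0.052],0,1],
    [[0.002,-0.085,0.052],0,1],
    [[0.002,-0.1,0.052],0,1],
  ],
)

```text
time: 5.98
tool_pos: [0.4587, -0.2094, 0.0525]
ee_rot: [3.142, -0.0, -0.15]
wrist_force: [0.5, 0.1, -2.3]
width: 0.0236
finger_force: 30.0
```

```bash
cat > chk.py <<'E'
from h import *
import sys
c=np.array([0.4765,-0.072]);a=np.deg2rad(81.6);U=np.array([[np.cos(a),np.sin(a)],[-np.sin(a),np.cos(a)]])
o=robot.get_obs();print(o['time'],o['tool_pos'],U@(o['tool_pos'][:2]-c),o['wrist_force'],o['finger_force'])
for n in sys.argv[2:]:
    s=snap(n,n+sys.argv[1]+'.png'); W=cloud(s); hsv=cv2.cvtColor(s['image'],cv2.COLOR_RGB2HSV)
    m=((hsv[...,0]<16)&(hsv[...,1]>110)&(hsv[...,2]>40)&(W[...,2]<.032)&(W[...,2]>.006)&(W[...,0]>.37)&(W[...,0]<.6)&(W[...,1]<.1)&(W[...,1]>-.4)).astype(np.uint8)
    k,l,st,ce=cv2.connectedComponentsWithStats(m)
    for i in range(1,k):
        if st[i,4]>5:
            P=W[l==i];q=(P[:,:2]-c)@U.T; print(n,ce[i].round(),st[i,4],'panxy',np.median(q,0).round(3),q.min(0).round(3),q.max(0).round(3),'z',np.median(P[:,2]).round(3))
    b=(W[...,0]>.36)&(W[...,0]<.62)&(W[...,1]<.06)&(W[...,1]>-.13)&(W[...,2]>.025)&(W[...,2]<.042)&(hsv[...,1]<60)
    if b.sum()>50:
        q=(W[b][:,:2]-c)@U.T; print(n,'pan walls y',np.percentile(q[:,1],[2,98]).round(4),'xmax',np.percentile(q[:,0],98).round(4))
E
python3 chk.py 3 side wrist
```

```text
5.975 [ 0.45867959 -0.20940772  0.05250777] [-0.13853692 -0.0024437 ] [ 0.46841163  0.08358787 -2.26695976] 29.99040573835373
side [298. 263.] 30 panxy [-0.1    0.044] [-0.107  0.029] [-0.086  0.053] z 0.017
side pan walls y [-0.022   0.0916] xmax 0.1293
wrist [272. 177.] 1550 panxy [-0.099 -0.041] [-0.116 -0.062] [-0.077 -0.019] z 0.016
wrist [283. 222.] 690 panxy [-0.105 -0.006] [-0.115 -0.017] [-0.097  0.024] z 0.016
wrist [270. 255.] 6 panxy [-0.092  0.028] [-0.093  0.027] [-0.09   0.028] z 0.007
wrist [266. 264.] 106 panxy [-0.09   0.032] [-0.095  0.028] [-0.081  0.04 ] z 0.015
wrist pan walls y [-0.0923  0.0868] xmax 0.1048
```

carry_out(
  steps=[
    [[0.001,-0.012,0],0,1],
    [[0.002,-0.024,0],0,1],
    [[0.002,-0.036,0],0,1],
    [[0.002,-0.048,0],0,1],
    [[0.002,-0.06,0],0,1],
    [[0.002,-0.07,0],0,1],
    [[0.002,-0.08,0],0,1],
    [[0.002,-0.087,0],0,1],
    [[0.002,-0.092,0],0,1],
    [[0.002,-0.092,0],0,1],
  ],
)

```text
time: 7.32
tool_pos: [0.4743, -0.1195, 0.0525]
ee_rot: [3.142, -0.0, -0.15]
wrist_force: [0.2, -0.4, -3.0]
width: 0.0236
finger_force: 30.0
```

```bash
python3 chk.py 4 wrist side
```

```text
7.325 [ 0.47428458 -0.11954998  0.05246524] [-0.04736351 -0.00475459] [ 0.22295932 -0.43170096 -2.98492063] 29.990550577640533
wrist [282. 190.] 2271 panxy [-0.017 -0.035] [-0.027 -0.063] [-0.004  0.016] z 0.02
wrist pan walls y [-0.0923  0.0861] xmax 0.1292
side [291. 245.] 13 panxy [-0.017  0.04 ] [-0.022  0.025] [-0.013  0.052] z 0.021
side pan walls y [-0.0872  0.0913] xmax 0.1241
```

View pics/wrist4.png

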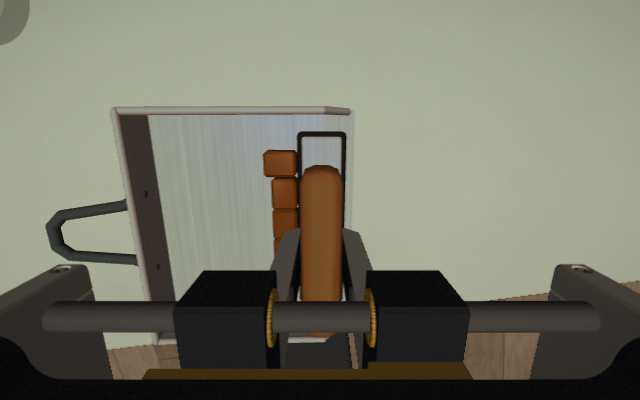

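The five lumps stand in a row against the sweeper at cols 265–298, rows 150–270, on the flat floor at pan x ≈ −17 mm, well past the lip at col ~350. I'll pull back and stand the sweeper down.

carry_out(
  steps=[
    [[0,0,0],0,1],
    [[0,0.012,0],0,1],
    [[0,0.035,0],0,1],
    [[0,0.06,0],0,1],
    [[0,0.085,0],0,1],
    [[0,0.105,0],0,1],
    [[0,0.105,0.004],0,1],
    [[0,0.105,0.007],0,1],
    [[0,0.105,0.008],0,1],
    [[0,0.105,0.008],0,1],
  ],
)

```text
time: 8.68
tool_pos: [0.4587, -0.2229, 0.0444]
ee_rot: [-3.141, -0.0, -0.149]
wrist_force: [-0.3, 0.2, -1.7]
width: 0.024
finger_force: 30.0
```

```bash
python3 chk.py 5 side wrist
```

```text
8.675 [ 0.45869993 -0.22288296  0.04442978] [-0.15186462 -0.00443232] [-0.30385049  0.15340433 -1.65134261] 29.991472363471985
side [298. 245.] 118 panxy [-0.025  0.018] [-0.034 -0.019] [-0.01   0.055] z 0.019
side pan walls y [-0.0193  0.0915] xmax 0.128
wrist [143. 220.] 3832 panxy [-0.019 -0.013] [-0.028 -0.063] [-0.003  0.053] z 0.02
wrist [342. 222.] 8 panxy [-0.167 -0.008] [-0.167 -0.01 ] [-0.167 -0.004] z 0.011
wrist pan walls y [-0.0928  0.0872] xmax 0.0856
```

carry_out(
  steps=[
    [[0,0,0.001],0,1],
    [[0,0,0.001],0,0.3],
    [[0,0,0.001],0,-0.2],
    [[0,0,0.001],0,-0.2],
    [[0,0,0.001],0,-0.2],
    [[0,0,0.001],0,-0.2],
    [[0,0,0.001],0,-0.2],
    [[0,0,0.001],0,-0.2],
  ],
)

```text
time: 9.78
tool_pos: [0.4586, -0.2236, 0.0435]
ee_rot: [-3.142, -0.0, -0.15]
wrist_force: [0.2, -0.2, 0.6]
width: 0.0563
finger_force: 0.0
```

carry_out(
  steps=[
    [[0,0,-0.05],0,-0.4],
    [[0,0,-0.105],0,-0.4],
    [[0,-0.03,-0.14],-0.3,-0.4],
    [[-0.02,-0.085,-0.16],-0.8,-0.4],
    [[-0.03,-0.14,-0.16],-1.3,-0.4],
    [[-0.04,-0.2,-0.16],-1.8,-0.4],
    [[-0.06,-0.255,-0.16],-2.3,-0.4],
    [[-0.07,-0.31,-0.16],-2.8,-0.4],
    [[-0.08,-0.37,-0.16],-3.3,-0.4],
    [[-0.095,-0.425,-0.16],-3.76,-0.4],
  ],
)

```text
time: 11.02
tool_pos: [0.4279, 0.2128, 0.2036]
ee_rot: [3.141, -0.001, 0.509]
wrist_force: [0.8, -1.1, 0.2]
width: 0.0657
finger_force: 0.0
```

```bash
python3 chk.py 6 side wrist
python3 - <<'E'
from h import *
for n in ('wrist','side','scene'):
    s=snap(n); W=cloud(s); hsv=cv2.cvtColor(s['image'],cv2.COLOR_RGB2HSV)
    m=((W[...,2]>.09)&(W[...,2]<.125)&(W[...,0]>.38)&(W[...,0]<.66)&(W[...,1]>.1)&(W[...,1]<.42))
    t=(m&(hsv[...,2]<70)).astype(np.uint8); k,l,st,ce=cv2.connectedComponentsWithStats(t)
    for i in range(1,k):
        if st[i,4]>40:
            r=cv2.minAreaRect(W[l==i][:,:2].astype(np.float32)); print(n,'dark',ce[i].round(),st[i,4],np.round(r[0],4),np.round(r[1],4),r[2],np.median(W[l==i][:,2]))
    L=m&(hsv[...,2]>90)
    if L.sum()>50:
        r=cv2.minAreaRect(W[L][:,:2].astype(np.float32)); print(n,'lid',L.sum(),np.round(r[0],4),np.round(r[1],4),r[2],np.median(W[L][:,2]))
E
```

```text
11.025 [0.42789938 0.2128351  0.20360689] [0.27467976 0.08968883] [ 0.80859411 -1.0845949   0.16893425] 0.0
side [304. 244.] 182 panxy [-0.024 -0.002] [-0.032 -0.057] [-0.009  0.056] z 0.02
side pan walls y [-0.0893  0.0916] xmax 0.1247
wrist [543. 253.] 1176 panxy [-0.011 -0.022] [-0.026 -0.062] [-0.002  0.023] z 0.02
wrist pan walls y [-0.0922  0.0724] xmax 0.1285
wrist dark [328. 174.] 2405 [0.4519 0.2228] [0.0702 0.0431] 29.13347816467285 0.11040360270162342
wrist lid 36363 [0.5264 0.2098] [0.1868 0.2983] 29.415021896362305 0.10884200558160104
side dark [264. 175.] 215 [0.4993 0.2031] [0.108 0.211] 67.40876770019531 0.10509532639997991
side lid 1199 [0.5468 0.2286] [0.1609 0.29  ] 29.815387725830078 0.10973549889527688
scene dark [296. 238.] 156 [0.4482 0.2217] [0.047  0.0704] 81.39436340332031 0.1119931029984312
scene dark [256. 257.] 91 [0.4734 0.344 ] [0.1343 0.0082] 29.019014358520508 0.09370032179322435
scene lid 2324 [0.5276 0.2137] [0.2022 0.2978] 29.327009201049805 0.11090030904036252
```

View pics/wrist6.png

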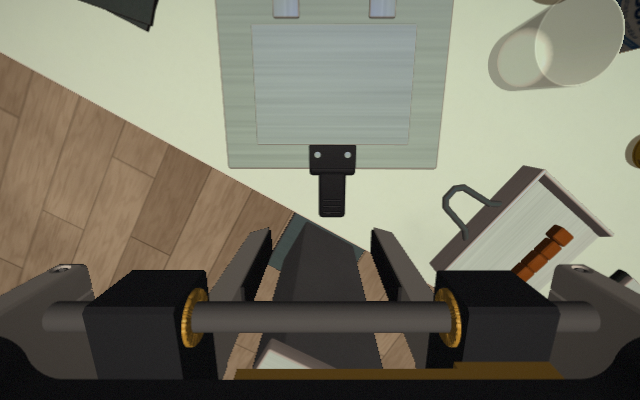

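The tab is at (332,195), a few px right of the finger centre line (col 322). The lumps lie in the pan at (543,253). I'll descend onto the tab with small corrections and close.

carry_out(
  steps=[
    [[0.003,0.003,0.03],0,-0.4],
    [[0.003,0.003,0.07],0,-0.4],
    [[0.003,0.003,0.1],0,-0.4],
    [[0.003,0.003,0.117],0,-0.4],
    [[0.003,0.003,0.117],0,1],
    [[0.003,0.003,0.117],0,1],
    [[0.003,0.003,0.117],0,1],
    [[0.003,0.003,0.117],0,1],
    [[0.003,0.003,0.117],0,1],
    [[0.003,0.003,0.117],0,1],
  ],
)

```text
time: 12.52
tool_pos: [0.432, 0.2115, 0.0873]
ee_rot: [-3.139, -0.002, 0.507]
wrist_force: [-2.7, 5.6, 1.4]
width: 0.0257
finger_force: 30.0
```

Run:
```python
from h import *
o=robot.get_obs();print(o['tool_pos'],o['ee_rot'],o['wrist_force'],o['wrist_torque'],o['finger_force'],o['width'])
s=snap('wrist','wrist7.png')
```

```text
[0.43204887 0.21146583 0.08725752] [-3.13855833e+00 -1.96148517e-03  5.07140332e-01] [-2.73071918  5.61922265  1.4255817 ] [0.91876677 0.42486598 0.04311003] 29.987082481384277 0.025731254038303078
```

View pics/wrist7.png

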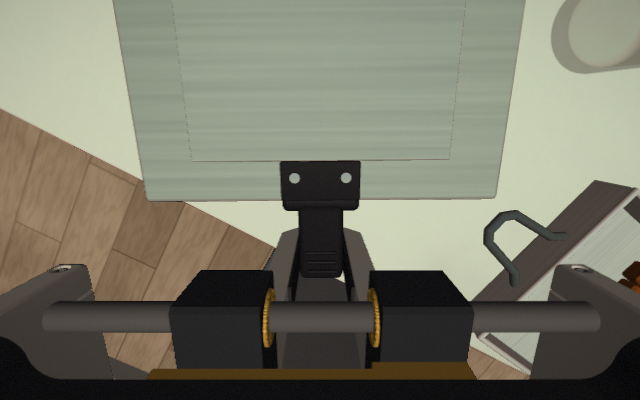

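The tab is between the pads (cols 300–343, width 25.7 mm). I'll swing along the 182 mm arc, with a first stage to about 32°.

carry_out(
  steps=[
    [[0.0,-0.001,-0.006],0,1],
    [[0.001,-0.001,-0.019],0,1],
    [[0.003,-0.001,-0.0315],0,1],
    [[0.0055,-0.001,-0.044],0,1],
    [[0.009,-0.001,-0.056],0,1],
    [[0.013,-0.001,-0.068],0,1],
    [[0.0185,-0.001,-0.08],0,1],
    [[0.0245,-0.001,-0.091],0,1],
    [[0.028,-0.001,-0.0965],0,1],
    [[0.028,-0.001,-0.0965],0,1],
  ],
)

```text
time: 13.82
tool_pos: [0.4549, 0.2244, 0.1829]
ee_rot: [-3.14, 0.003, 0.507]
wrist_force: [-3.1, 3.7, -4.5]
width: 0.0255
finger_force: 30.0
```

```bash
cat > lid.py <<'E'
from h import *
o=robot.get_obs();print(o['time'],o['tool_pos'],o['ee_rot'],o['wrist_force'],o['finger_force'],o['width'])
u=np.array([.872,.489]);v=np.array([-.489,.872])
for n in('wrist','side','scene'):
    s=snap(n,n+'_%d.png'%(o['time']*100)); W=cloud(s)
    d=W[...,:2]-np.array([.587,.298]); a=d@u; b=d@v; hsv=cv2.cvtColor(s['image'],cv2.COLOR_RGB2HSV)
    m=(a>-.14)&(a<.03)&(abs(b)<.095)&(abs(b)>.035)&(W[...,2]>.118)&(W[...,2]<.25)&(hsv[...,1]<70)&(hsv[...,2]>60)
    if m.sum()<80: print(n,'few',m.sum());continue
    A,Z=a[m],W[...,2][m]
    l=cv2.fitLine(np.stack([A,Z],1).astype(np.float32),cv2.DIST_HUBER,0,.005,.005).ravel()
    print(n,m.sum(),'angle',np.degrees(np.arctan(-l[1]/l[0])),'at',l[2:], 'resid',np.std((A-l[2])*l[1]-(Z-l[3])*l[0]))
E
python3 lid.py
```

```text
13.825 [0.45492457 0.22444217 0.18290382] [-3.13966956  0.00344681  0.50683901] [-3.08574735  3.6887274  -4.52782901] 29.998703598976135 0.02550200305723581
wrist 30177 angle 30.235413 at [-0.07919867  0.16087991] resid 0.0019911654058598505
side 191 angle 25.784367 at [-0.09894644  0.16628343] resid 0.00472983654948383
scene 697 angle 29.697124 at [-0.06419043  0.15250777] resid 0.003231364796368947
```

carry_out(
  steps=[
    [[0.007,-0.0005,-0.0105],0,1],
    [[0.015,-0.0005,-0.0205],0,1],
    [[0.0235,-0.0005,-0.03],0,1],
    [[0.0325,-0.0005,-0.039],0,1],
    [[0.042,-0.0005,-0.047],0,1],
    [[0.0525,-0.0005,-0.0545],0,1],
    [[0.059,-0.0005,-0.0585],0,1],
    [[0.063,-0.0005,-0.061],0,1],
    [[0.063,-0.0005,-0.061],0,1],
    [[0.063,-0.0005,-0.061],0,1],
  ],
)

```text
time: 15.22
tool_pos: [0.5101, 0.2558, 0.2441]
ee_rot: [-3.14, 0.003, 0.507]
wrist_force: [-5.2, 4.4, -4.9]
width: 0.0253
finger_force: 30.0
```

```bash
python3 lid.py; python3 chk.py 8 side; ls pics
```

```text
15.225 [0.51010697 0.25577322 0.24411834] [-3.13963872e+00  3.01796977e-03  5.07111326e-01] [-5.1833272   4.38197824 -4.85069223] 29.99837636947632 0.02528427159510461
wrist 17677 angle 56.734745 at [-0.05025283  0.2023206 ] resid 0.0033073069776212534
side 173 angle 57.361332 at [-0.07576361  0.2201684 ] resid 0.004588620523989356
scene 204 angle 56.98842 at [-0.06956218  0.21330939] resid 0.004696316226042836
15.375 [0.51009414 0.25571939 0.24407087] [0.32911126 0.01464049] [-4.37173571  3.80982983 -4.6635666 ] 29.998232424259186
side [304. 244.] 183 panxy [-0.025 -0.002] [-0.033 -0.06 ] [-0.008  0.056] z 0.02
side pan walls y [-0.0889  0.0914] xmax 0.126
ortho.png
scene0.png
scene_1382.png
scene_1522.png
side0.png
side1.png
side2.png
side3.png
side4.png
side5.png
side6.png
side8.png
side_1382.png
side_1522.png
wrist0.png
wrist1.png
wrist2.png
wrist3.png
wrist4.png
wrist5.png
wrist6.png
wrist7.png
wrist_1382.png
wrist_1522.png
```

carry_out(
  steps=[
    [[0.0015,-0.0005,-0.001],0,1],
    [[0.003,-0.001,-0.0015],0,1],
    [[0.003,-0.001,-0.0015],0,1],
    [[0.003,-0.001,-0.0015],0,1],
  ],
)

```text
time: 15.92
tool_pos: [0.5126, 0.2572, 0.2458]
ee_rot: [-3.141, 0.003, 0.506]
wrist_force: [-4.8, 1.4, -5.4]
width: 0.026
finger_force: 30.0
```

Run:
```python
from h import *
o=robot.get_obs();print(o['time'],o['tool_pos'],o['wrist_force'],o['finger_force'],o['qvel'])
u=np.array([.872,.489]);v=np.array([-.489,.872])
for n in('wrist','scene'):
    s=snap(n,n+'9.png'); W=cloud(s); d=W[...,:2]-np.array([.587,.298]); a=d@u;b=d@v
    for lo,hi in((.04,.085),(-.085,-.04)):
        m=(b>lo)&(b<hi)&(a>-.12)&(a<.03)&(W[...,2]>.11)&(W[...,2]<.26)
        # upper-surface profile: median a per z bin
        for z in np.arange(.115,.25,.02):
            k=m&(abs(W[...,2]-z)<.004)
            if k.sum()>3: print(n,lo,round(z,3),k.sum(),np.percentile(a[k],[10,50,90]).round(4))
```

```text
15.925 [0.51258146 0.25718496 0.24577293] [-4.83945522  1.42056006 -5.42423143] 30.000693798065186 [-4.18969710e-05 -2.53164228e-03 -1.49835407e-03  7.09066193e-04
  1.06846727e-03  4.31584735e-04]
wrist 0.04 0.115 197 [0.0032 0.0063 0.0101]
wrist 0.04 0.135 240 [-0.0084 -0.0058 -0.0038]
wrist 0.04 0.155 296 [-0.0206 -0.0181 -0.0156]
wrist 0.04 0.175 349 [-0.0329 -0.0306 -0.0283]
wrist 0.04 0.195 430 [-0.0455 -0.043  -0.0408]
wrist 0.04 0.215 634 [-0.0585 -0.0561 -0.0531]
wrist 0.04 0.235 562 [-0.0719 -0.069  -0.0667]
wrist -0.085 0.115 199 [0.0046 0.0067 0.0097]
wrist -0.085 0.135 244 [-0.0072 -0.0053 -0.0033]
wrist -0.085 0.155 286 [-0.0195 -0.0176 -0.0151]
wrist -0.085 0.175 345 [-0.0324 -0.0301 -0.0279]
wrist -0.085 0.195 429 [-0.0445 -0.0423 -0.0399]
wrist -0.085 0.215 628 [-0.0576 -0.0553 -0.0524]
wrist -0.085 0.235 597 [-0.0715 -0.0682 -0.0658]
scene 0.04 0.215 4 [-0.067  -0.0613 -0.0565]
scene 0.04 0.235 39 [-0.0779 -0.0751 -0.0717]
scene -0.085 0.235 9 [-0.0818 -0.0774 -0.0749]
```

View pics/scene9.png

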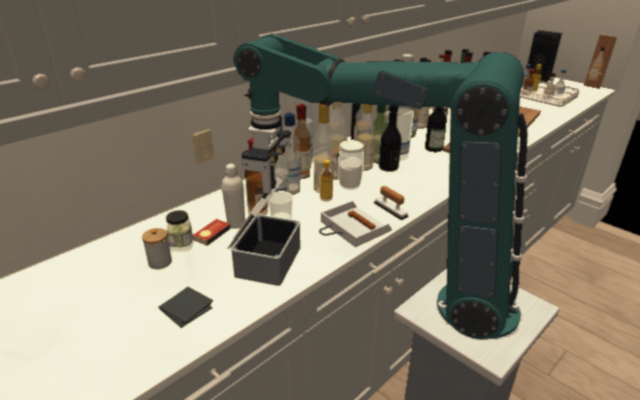

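The lid is open at about 58–61°. The sweeper stands upright and clear at (391,200), the lumps are in the pan at (361,218), and the bystanders haven't moved. I'm handing the job in.

```bash
python3 -c "
from bench import robot
print(robot.close_job())"
```

```text
the job is handed in; nothing more can be done
None
```

I handed the job in at about 16 s on the robot's clock; no verdict came back. By my measurements all five lumps are in the pan, the sweeper stands released and clear of it, the bystanders look undisturbed, and the gripper holds the lid open at about 58–61°.

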